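# Park the rail carrier in its station and unhitch the tongue

## Task

Push the carrier along its rail by its upright handle until it clicks home in the spring detent of the next station (beside the dark block on the rail's far side), leaving the hitch latch shut until then, and let go of the handle. Then squeeze the latch plate sideways against its spring towards the fixed grip plate and, keeping it squeezed, lift the tongue straight up off the ball, about 10 cm, and finish holding it there, still and level, with the carrier left seated in the station. Do not disturb the other things on the bench.

Things in the scene. Friction and masses are not known exactly. Their poses are not given: they have to be found in the camera images.
- rail: Aluminium channel rail fixed on the bench, 420 mm long, 112 wide, 30 high, with inturned lips that hold the carrier down. Origin: middle of its underside. y axis: along the rail; the carrier is to be pushed towards +y. x axis: towards the side of the detent housing (dark block, 59 to 89 mm off the middle line). End stops let the carrier's middle travel 107 mm either side of the rail's middle.
- station (a point): The station: on the rail's middle line, 55 mm in +y from its middle, beside the detent housing, 8 mm above the bench; axes as the rail's. The carrier is home when carrier_mid lies here: a spring plunger sits in a notch in its edge and draws it in over the last 4 mm. Passing the plunger takes about 5 N. The carrier can overshoot by up to 52 mm and be pushed back.
- carrier_mid (a point): Carrier: dark steel block 176 mm long (along the rail), 66 mm wide above the rail's lips, sliding in the rail (0.8 kg, low friction, about 1.5 N). This point is the middle of its underside, on the rail's middle line; axes as the rail's. It starts 100 to 150 mm short of the station (in -y). Its deck is 30 mm above this point.
- push_handle (a point): Upright black round handle of the carrier, 18 mm in diameter, standing on the deck on the middle line 70 mm in -y from carrier_mid. It reaches from 30 to 100 mm above carrier_mid; this point is on its axis 18 mm below its top. Grip it from above across the rail.
- ball (a point): Centre of the hitch ball on the carrier, 36 mm in diameter, 48 mm in +y from carrier_mid and 58 mm above it. Flat top 16 mm above and flat underside 10 mm below the centre, on a neck 16 mm thick.
- socket (a point): Tongue with coupler (0.33 kg): steel box 51 x 51 mm that sits over the ball, with a tail of 22 mm square tube running 90 mm in -y into a fork on the carrier. Point: where the ball's centre is while hitched (= point ball at the start); axes as the rail's while hitched. Shut, it can rise only about 2 mm; unlatched, it is free of ball and fork once lifted 30 mm.
- grip (a point): Point to put between the fingers, which close along x: 53 mm above socket and 5.5 mm in -x from it, midway between the outer faces of the two upright plates on the coupler when the latch is squeezed (45 mm over all; 56 mm when shut). Both plates end 70 to 73 mm above socket; a slider with its top 30 mm above socket runs between and past them: keep fingertips above that.
- latch (a joint): Spring latch of the coupler, slide in m: 0 shut (its hook lies under the ball), 0.011 fully squeezed towards the fixed plate (-x); the hook is clear of the ball above about 0.008. The spring takes 3 N to start and 6.3 N at the end, and shuts it when let go.
- small_cup: Bystander: small white porcelain cup, 48 mm wide, 42 mm high; origin at its underside. Not to be disturbed.
- rib: Bystander: flat kidney-shaped wooden rib, 41 x 94 x 6 mm; origin at its underside.
- tile_a: Bystander: plain ceramic test tile, 60 x 42 x 8 mm, on the robot's side of the rail; origin at its underside.
- tile_b: Bystander: plain ceramic test tile, 60 x 42 x 8 mm, on the far side of the rail; origin at its underside.
- red_pencil: Bystander: pencil, 8 mm thick, 142 mm long; origin at its underside.
- beaker: Bystander: tall plain white beaker, 67 mm wide, 150 mm high, to the right of the rail; origin at its underside.
- fixed_plate (a point): Fixed grip plate (black, 36 mm wide along y, 6 mm thick) on the coupler: middle of its outer face, 28 mm in -x from socket and 53 mm above it. The plate spans 32 to 70 mm above socket.
- latch_plate (a point): Latch plate (dark steel, 26 mm wide along y, 6 mm thick), facing the fixed plate: middle of its outer face, 28 mm in +x from socket when shut, 17 mm when squeezed, 53 mm above it. It is pushed in -x, towards the fixed plate. The plate spans 30 to 73 mm above socket.
Things that resemble listed ones, but are neither listed nor needed, are in the scene too. Leave any purple look-alike of the part that bears socket alone.

How it is judged:
By the outcome, as a careful person would: the job done as asked, in the order asked, and still so for the second after the job is handed in, while the arm keeps its last pose, push and grip.
It also fails if it takes over 45 s, if anything falls off the work surface, if the arm or the gripper's body presses on something with over 40 N, if the wrist force passes 120 N, or if a joint passes its speed limit or range.

## Robot

A 6-joint arm with a two-finger parallel gripper is mounted at the origin on a cart in front of the work surface, level with it; the furniture and walls round the work are solid. World frame = base frame: x ahead of the robot, y to its left, z up, the work surface at z = 0. Lengths are in m, angles in rad, forces in N, time in s.
With the tool pointing down it reaches from about 0.35 to 0.85 m from the base axis. Payload 8.1 kg.
Tool frame: the origin (TCP) lies between the finger pads; the fingertips stand tips_ahead ahead of it and the grasp point (between the pads) lies 8 mm behind it (tips_ahead is the distance from the TCP to the fingertips, in m); z points along the fingers, x is the direction in which the jaws open and shut, and the axes are right-handed (so a half turn about z gives the same grasp; the last joint's range is limited). The gripper opens to 93 mm and grips with 3 to 60 N. Pads are 15 mm wide; open, the fingers measure 128 mm over their backs; the gripper's body (75 mm by 188 mm) begins 65 mm behind the grasp point.
Start: joints at [-1.416, 0.13, 1.488, -0, 1.523, -0.085], TCP at [0.143, -0.583, 0.23] pointing down, gripper open.
Joint ranges: [-2.96, 2.96], [-0.89, 2.26], [0.02, 2.5], [-1.34, 4.48], [0, 2.73], [-2.66, 2.66]. Speed limits (rad/s): [2.39, 2.39, 2.79, 3.14, 3.14, 3.14].

## Interface

Orientations are given as a rotation vector (axis times angle).
In Python, from plant import * gives the robot as it stands.
- The arm moves only by the tool play_rows, never from a script. Its argument "increments" is a list that holds one entry, the list of rows, each a list of 4 numbers: the shift along the tool's x, y, z in cm, then the turn about the tool's z in rad. A call has 1 to 5 rows; each row is the pose to reach, as a shift and turn from the pose measured when the call began, along the tool's axes at that moment; what a row does not reach only later rows make up. A row lasts 1/10 s, in which the tool goes at most 50 mm and 8.59 degrees, less where a joint would pass 70% of its speed; a pose out of reach is approached as far as the arm can. A call with a gripper value outside its range is refused whole. "jaw" is the finger opening in cm, from 0 to 9.3, set as the call begins (left out, the last holds). The fingers move at their own pace and stop on an object; "squeeze" is the grip in N (left out, the last holds). Time passes only in rows, so rows that repeat a pose let the fingers close. It gives the time, the measured TCP pose, the force and the opening at its end, in the units of the state.
- read_state(): the state, without advancing time (a new reading comes with each control period).
- read_camera(name): name is "side" or "top"; returns (picture, depth): 400x640x3 uint8, blue, green, red; 400x640 float32, m along the optical axis (not along the pixel's ray), 0 where there is no reading.
- camera_params(name): a dict with "K" (3x3 intrinsics, pixels), "eye" and "orientation" of the camera in the world. Camera axes: x right, y up, looking along -z (the intrinsics and any distortion apply to the point x, -y, -z); pixel columns grow to the right and rows downward; lengths in m; the calibration is good to about 2 mm. A picture is of the moment at which its call begins. camera_params takes no time and is no camera call.
- close_job(): hands the job in, once; it reports no verdict.
The state is a dict: "t": time; "q": joint angles; "dq": joint speeds; "joint_torque": joint torques, N m; "tool_pos": TCP position; "orientation": TCP orientation; "force": force on the tool from outside, world axes, zero at the start; "wrist_torque": the same for the moment, N m; "opening": finger opening in m.
Only numpy, scipy, OpenCV 4.12 (cv2) and the standard library are available. Lean on these libraries where they do the work, as an engineer would, in place of code of your own. Each camera call takes 0.05 s, during which the arm holds its last target.

## Working session

There is one attempt and no reset: what is moved stays moved. The work goes in short steps, Python scripts to look and compute and a tool call to move; the robot and the scene stay as the last step left them, time stands still between calls to the robot, and variables do not carry over. Pictures are saved under pics/ and viewed, and the job is handed in when it is done.

Besides the shell and the picture viewer there is one more tool, called after ">>>" as name(argument=value, ...), one argument or row to a line, values as JSON. play_rows: Moves the arm, as the interface text tells. Its arguments: {"type":"object","properties":{"increments":{"type":"array"},"jaw":{"type":"number"},"squeeze":{"type":"number"}},"required":["increments"]}

```bash
mkdir -p pics; python3 - <<'E'
from plant import *
import cv2,numpy as np
s=read_state();print(s)
for n in("top","side"):
    p,d=read_camera(n);cv2.imwrite(f"pics/{n}0.png",p);np.save(f"{n}0.npy",d);print(n,camera_params(n))
E
```

```text
{'t': 0.0, 'q': array([-1.41637824e+00,  1.31139581e-01,  1.48925538e+00, -8.37471563e-07,
        1.52302337e+00, -8.53960792e-02]), 'dq': array([-1.37253694e-03, -1.51633999e-03, -8.81836705e-05,  2.74471693e-04,
        2.31778826e-03,  1.37381961e-03]), 'joint_torque': array([-3.24246803e-04, -5.59849334e+01, -4.91752231e+01,  7.67655065e-02,
        3.54820210e-02, -1.76027061e-04]), 'tool_pos': array([ 0.14245235, -0.58227993,  0.22861346]), 'orientation': array([-2.47023984e+00,  1.93899302e+00,  2.09664577e-03]), 'force': array([-1.04865888,  0.43255612,  0.50997506]), 'wrist_torque': array([ 0.02737282, -0.02299465, -0.02301585]), 'opening': 0.0926317852617819}
top {'K': array([[470.17675676,   0.        , 320.73739883],
       [  0.        , 470.17675676, 191.39809646],
       [  0.        ,   0.        ,   1.        ]]), 'eye': array([ 0.36017793, -0.25254459,  1.07801799]), 'orientation': array([ 0.16548016, -0.14067358, -1.55554488])}
side {'K': array([[417.27548538,   0.        , 325.00070525],
       [  0.        , 417.27548538, 203.34757094],
       [  0.        ,   0.        ,   1.        ]]), 'eye': array([0.55502585, 0.47183956, 0.59922741]), 'orientation': array([-0.02063242, -1.48309782, -2.76004683])}
```

```bash
ls -la
```

```text
total 2020
drwxr-xr-x  3 agent agent    4096 Dec  6 13:16 .
drwxr-xr-x 23 root  root     4096 Dec  6 13:16 ..
drwxr-xr-x  2 agent agent    4096 Dec  6 13:16 pics
-rw-r--r--  1 agent agent 1024128 Dec  6 13:16 side0.npy
-rw-r--r--  1 agent agent 1024128 Dec  6 13:16 top0.npy
```

View pics/top0.png

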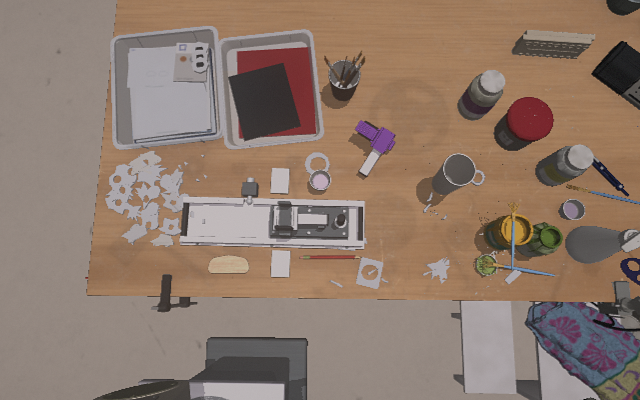

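View pics/side0.png

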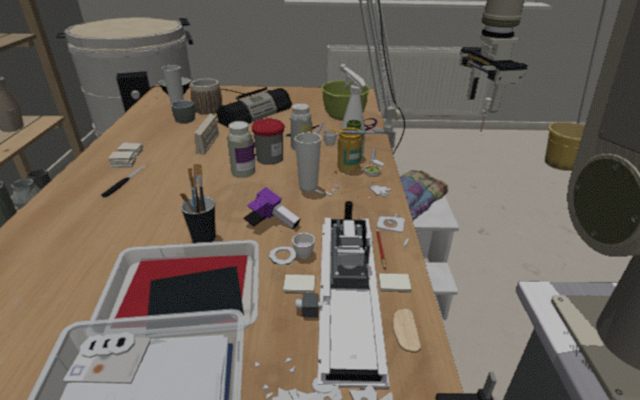

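The top picture shows the rail at about (182–365, 200–248), with the housing at (250,188). The handle is at about (340,217), the coupler at (283,217), and the cup close by at (319,180). The next step is enlarging the crops.

```bash
cat > h.py <<'E'
import numpy as np,cv2
from plant import *
from scipy.spatial.transform import Rotation as R
def ray(n,u,v):
    c=camera_params(n);K=c["K"];r=R.from_rotvec(c["orientation"])
    d=np.array([(u-K[0,2])/K[0,0],-(v-K[1,2])/K[1,1],-1.0]);return np.array(c["eye"]),r.apply(d)
def atz(n,u,v,z):
    e,d=ray(n,u,v);return e+d*(z-e[2])/d[2]
def dep(n,u,v,D):
    e,d=ray(n,u,v);return e+d*D
def proj(n,p):
    c=camera_params(n);K=c["K"];q=R.from_rotvec(c["orientation"]).inv().apply(np.array(p)-c["eye"])
    return K[0,0]*q[0]/-q[2]+K[0,2],K[1,1]*q[1]/q[2]+K[1,2]
def crop(p,u0,v0,u1,v1,k,f):
    cv2.imwrite(f,cv2.resize(p[v0:v1,u0:u1],None,fx=k,fy=k,interpolation=cv2.INTER_CUBIC))
E
python3 - <<'E'
from h import *
p=cv2.imread("pics/top0.png");crop(p,175,165,375,285,4,"pics/tc0.png")
p=cv2.imread("pics/side0.png");crop(p,280,190,430,390,3,"pics/sc0.png")
D=np.load("top0.npy")
for u,v in [(200,220),(230,215),(341,220),(283,210),(310,220),(350,280),(319,181)]: print(u,v,dep("top",u,v,D[v,u]).round(4))
E
```

```text
200 220 [0.5022 0.0426 0.0087]
230 215 [ 0.5148 -0.0255  0.006 ]
341 220 [ 0.4917 -0.2788  0.1085]
283 210 [ 0.5134 -0.1565  0.0966]
310 220 [ 0.4945 -0.2134  0.083 ]
350 280 [ 3.705e-01 -3.024e-01  3.000e-04]
319 181 [ 0.5937 -0.2303  0.0203]
```

View pics/tc0.png

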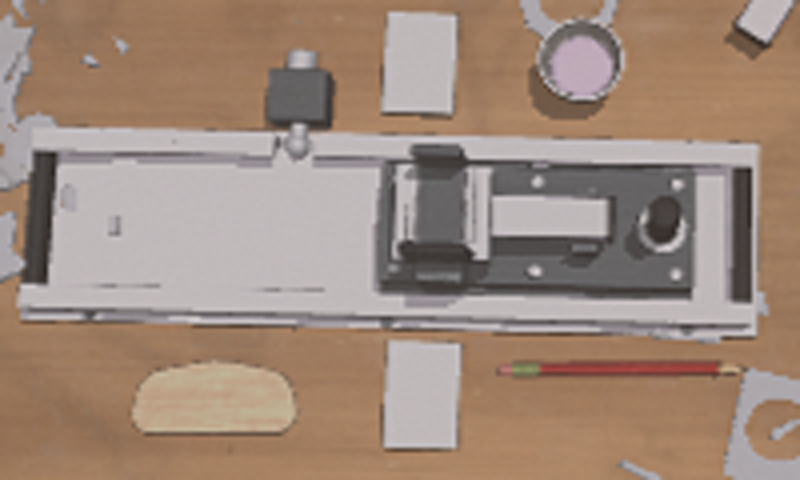

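View pics/sc0.png

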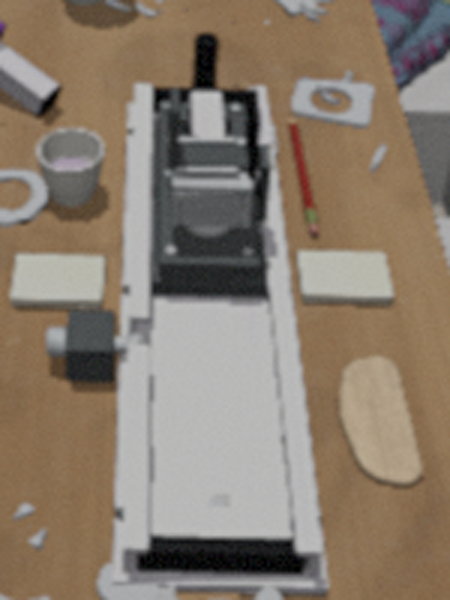

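```bash
python3 - <<'E'
from h import *
D=np.load("top0.npy")
vv,uu=np.mgrid[180:265,165:385]
P=np.array([dep("top",u,v,D[v,u]) for u,v in zip(uu.ravel(),vv.ravel())])
print(np.median(P[(abs(P[:,0]-.37)<.02)&(P[:,1]<-.25),2]))
m=(P[:,2]>.024)&(P[:,2]<.036)&(P[:,0]<.575)&(P[:,0]>.42)
(c,sz,a)=cv2.minAreaRect(P[m][:,:2].astype(np.float32));print(c,sz,a)
Q=P[m]
for ylo in np.arange(-.32,.1,.06):
    k=(Q[:,1]>ylo)&(Q[:,1]<ylo+.06);
    if k.sum(): print(round(ylo,2),Q[k,0].min(),Q[k,0].max())
for lo,hi in [(.034,.045),(.09,.125)]:
    k=(P[:,2]>lo)&(P[:,2]<hi)&(P[:,0]<.57)&(P[:,0]>.44);print(lo,cv2.minAreaRect(P[k][:,:2].astype(np.float32)),np.median(P[k,2]))
k=(P[:,2]>.085)&(P[:,1]<-.25)
print("handle",P[k].mean(0),P[k].max(0),k.sum())
for y,x in [(35,128),(760,143),(20,315),(757,330),(20,290),(757,308)]: print(atz("top",175+y/4,165+x/4,.03).round(4))
for n,u,v in [("housing",(268,62),None),("",(332,130),None)]: pass
E
```

```text
Traceback (most recent call last):
  File "h.py", line 10, in dep
    e,d=ray(n,u,v);return e+d*D
        ~~~^^^^^^^
  File "h.py", line 5, in ray
    c=camera_params(n);K=c["K"];r=R.from_rotvec(c["orientation"])
ValueError: time passes only in moves, steps and waits
```

```bash
sed -i 's/^def ray/CP={n:camera_params(n) for n in ("top","side")}\ndef ray/; s/camera_params(n);K/CP[n];K/' h.py; cat > a.py <<'E'
from h import *
D=np.load("top0.npy")
vv,uu=np.mgrid[180:265,165:385]
P=np.array([dep("top",u,v,D[v,u]) for u,v in zip(uu.ravel(),vv.ravel())])
m=(P[:,2]>.024)&(P[:,2]<.036)&(P[:,0]<.575)&(P[:,0]>.42)
print(cv2.minAreaRect(P[m][:,:2].astype(np.float32)))
Q=P[m]
for ylo in np.arange(-.32,.1,.06):
    k=(Q[:,1]>ylo)&(Q[:,1]<ylo+.06);
    if k.sum(): print(round(ylo,2),Q[k,0].min(),Q[k,0].max())
for lo,hi in [(.034,.045),(.09,.125)]:
    k=(P[:,2]>lo)&(P[:,2]<hi)&(P[:,0]<.57)&(P[:,0]>.44);print(lo,cv2.minAreaRect(P[k][:,:2].astype(np.float32)),np.median(P[k,2]))
k=(P[:,2]>.085)&(P[:,1]<-.25)
print("handle",P[k].mean(0),P[k].max(0),k.sum())
for y,x in [(35,128),(760,143),(20,315),(757,330),(20,290),(757,308)]: print(atz("top",175+y/4,165+x/4,.03).round(4))
E
python3 a.py
```

```text
((0.5111333131790161, -0.12406197190284729), (0.40973615646362305, 0.1269979476928711), 89.14905548095703)
-0.32 0.44497003838073573 0.5481710289957307
-0.26 0.4459526674884371 0.5731911900777088
-0.2 0.44721639252318995 0.5500686273171611
-0.14 0.44868789265460496 0.5744664169857157
-0.08 0.4485006027268351 0.5743030770069162
-0.02 0.44978818835274365 0.5523771988146781
0.04 0.45152410577624724 0.5519380692365292
0.034 ((0.5088924169540405, -0.1243358701467514), (0.3982345461845398, 0.1233610138297081), 89.52747344970703) 0.03838624805076474
0.09 ((0.49248433113098145, -0.2103891670703888), (0.0625654011964798, 0.1501511037349701), 1.028051733970642) 0.09651913459339861
handle [ 0.41858363 -0.26345806  0.65774158] [ 0.50513006 -0.25254459  1.07801799] 155
[0.5517 0.0771 0.03  ]
[ 0.5466 -0.335   0.03  ]
[0.4455 0.0783 0.03  ]
[ 0.4414 -0.3326  0.03  ]
[0.4595 0.0792 0.03  ]
[ 0.4535 -0.3327  0.03  ]
```

```bash
cat > b.py <<'E'
from h import *
print("handle top",atz("top",175+664/4,165+210/4,.108), atz("side",280+206/3,190+37/3,.108))
# coupler plates tops z=.066+.070/.073
for y,x,z in [(410,270,.136),(465,290,.136),(410,145,.139),(465,160,.139),(492,195,.077),(608,238,.077),(380,290,.038),(692,297,.038),(695,168,.038),(390,162,.038)]: print((y,x),atz("top",175+y/4,165+x/4,z).round(4))
c=np.array([.499,-.1285]);a=-.013
ex=np.array([np.cos(a),np.sin(a)]);ey=np.array([-np.sin(a),np.cos(a)])
W=lambda x,y,z:np.r_[c+ex*x+ey*y,z]
import sys
off=float(sys.argv[1])  # carrier mid y
pts=[W(x,y,.03) for x in(-.056,.056) for y in(-.21,.21)]
pts2=[W(x,off+y,.038) for x in(-.033,.033) for y in(-.088,.088)]+[W(0,off-.07,.108)]+[W(x,off+.048+y,.136) for x in(-.028,-.022) for y in(-.018,.018)]+[W(x,off+.048+y,.139) for x in(.028,.022) for y in(-.013,.013)]
for n,(u0,v0,u1,v1),k in (("top",(175,165,375,285),4),("side",(280,190,430,390),3)):
    p=cv2.imread(f"pics/{n}0.png")[v0:v1,u0:u1];p=cv2.resize(p,None,fx=k,fy=k,interpolation=cv2.INTER_CUBIC)
    for q,col in [(q,(0,0,255)) for q in pts]+[(q,(0,255,0)) for q in pts2]:
        u,v=proj(n,q);cv2.circle(p,(int((u+.5-u0)*k),int((v+.5-v0)*k)),3,col,1)
    cv2.imwrite(f"pics/{n}_ov{sys.argv[1]}.png",p)
E
python3 b.py -0.075
```

```text
handle top [ 0.49695925 -0.27881513  0.108     ] [ 0.49742019 -0.27565469  0.108     ]
(410, 270) [ 0.4614 -0.1505  0.136 ]
(465, 290) [ 0.4516 -0.1785  0.136 ]
(410, 145) [ 0.5247 -0.149   0.139 ]
(465, 160) [ 0.5172 -0.1771  0.139 ]
(492, 195) [ 0.5086 -0.1872  0.077 ]
(608, 238) [ 0.4859 -0.2498  0.077 ]
(380, 290) [ 0.4607 -0.1236  0.038 ]
(692, 297) [ 0.4585 -0.2963  0.038 ]
(695, 168) [ 0.5307 -0.298   0.038 ]
(390, 162) [ 0.5326 -0.1269  0.038 ]
```

View pics/top_ov-0.075.png

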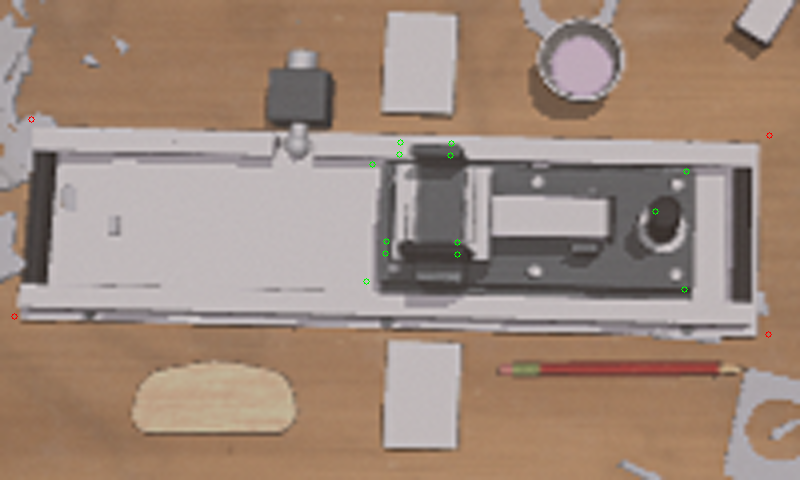

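View pics/side_ov-0.075.png

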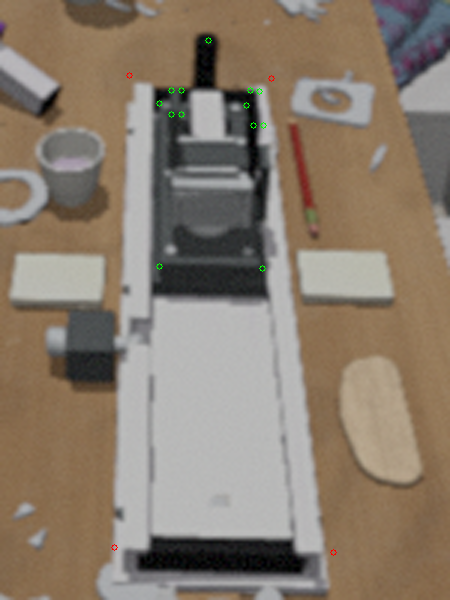

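```bash
python3 - <<'E'
from h import *
p=cv2.imread("pics/top0.png");crop(p,265,192,365,252,8,"pics/tc1.png")
p=cv2.imread("pics/side0.png");crop(p,315,195,385,295,6,"pics/sc1.png")
for n,us,vs in(("top",range(266,354,3),range(198,244,3)),("side",range(326,380,3),range(200,300,4))):
    D=np.load(n+"0.npy")
    print(n,list(us))
    for v in vs: print(v,*["%4d"%(1000*dep(n,u,v,D[v,u])[2]) for u in us])
E
```

```text
top [266, 269, 272, 275, 278, 281, 284, 287, 290, 293, 296, 299, 302, 305, 308, 311, 314, 317, 320, 323, 326, 329, 332, 335, 338, 341, 344, 347, 350, 353]
198    5    0    0    0    0    1    0   -3   -1   -1    1    3    0    1   -1   -2   -2   -2    2   -1    0   -3   -1    0    1   -1    1   -1   -1    0
201   29   30   32   27  139  137  141  139   32   30   29   31   31   28   30   30   35   30   30   30   32   27   33   32   30   28   25   30   29   30
204   30   32   31   30  128  131  131  133  123   26   30   33   29   28   32   33   31   28   30   28   28   30   30   31   29   30   30   30   33   28
207   10   11   37   90   95   94   98   96   95   96   88   38   35   36   37   41   39   33   23   23   21   19   26   22   21   21   21   23    8    9
210    7    7   37   92   94   98   97   98   99   95   92   40   42   39   41   37   41   39   39   37   39   41   41   38   38   37   41   36   12    9
213    8    8   38   89   95   94   95   95   92   94   90   36   36   38   39   38   38   39   72   73   35   37   37   42   39   37   40   42   11    6
216    9   11   40   
[... 3264 characters left out ...]
38   37   37   38   38   26   28   30   -1
272   28   30   22   36   40   36   38   37   36   38   36   37   38   36   21   30   28    0
276   29   29   23   38   37   37   38   36   37   36   36   37  599   37   21   30   30    0
280   29   28   20   29   30   29   30   28   30   32   31   32   34   30   21   30   29    0
284   30   27   18   19   20   20   19   20   19   20   20   19   21   20   20   28   28   -2
288   29   30    9    8    7    8    9    9   11   10   10    9   10   11    9   29   30   11
292   30   30    8    8    9    7    7    8    6    7    8    7    8    9    6   29   29   29
296   29   25    8    7    7    7    7    8    9    6    6    8    7    8    8   28   28   30
```

View pics/tc1.png

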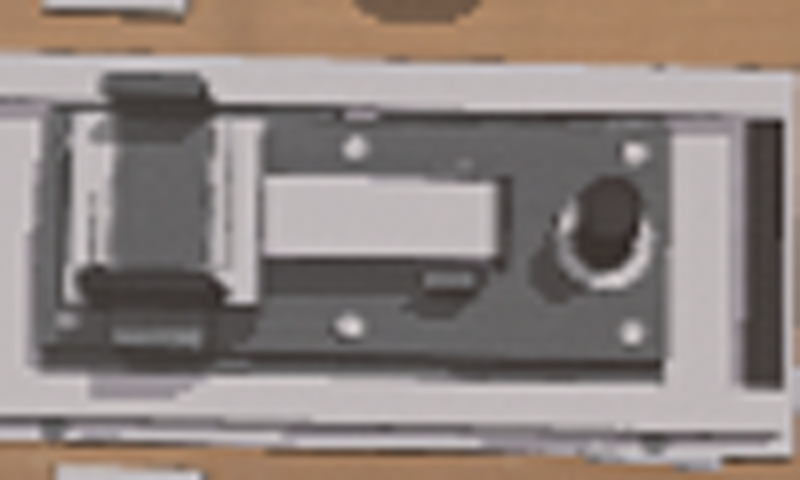

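View pics/sc1.png

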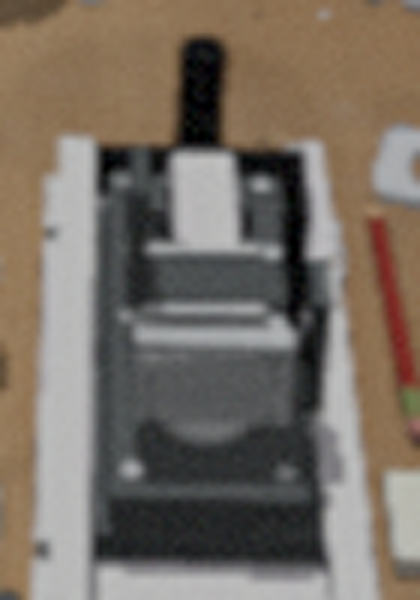

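```bash
cat > fit.py <<'E'
from h import *
from scipy.optimize import least_squares
T=lambda u,v:(265+u/8-.5,192+v/8-.5)
T0=lambda u,v:(175+u/4-.5,165+v/4-.5)
S=lambda u,v:(315+u/6-.5,195+v/6-.5)
S0=lambda u,v:(280+u/3-.5,190+v/3-.5)
# (cam,pix,frame,x,y,z)
C=[("top",T(668,118),1,.033,-.088,.038),("top",T(662,362),1,-.033,-.088,.038),("top",T(50,108),1,.033,.088,.038),("top",T(40,355),1,-.033,.088,.038),
("top",T(612,205),1,0,-.07,.108),("top",T(156,80),1,.025,.048,.139),("top",T(150,277),1,-.025,.048,.136),
("side",S(204,45),1,0,-.07,.108),("side",S(100,488),1,.033,.088,.038),("side",S(318,495),1,-.033,.088,.038),
("top",T0(35,128),0,.056,.21,.03),("top",T0(760,143),0,.056,-.21,.03),
("side",S0(133,85),0,.056,-.21,.03),("side",S0(268,86),0,-.056,-.21,.03),("side",S0(113,580),0,.056,.21,.03),("side",S0(327,583),0,-.056,.21,.03)]
def f(p):
    r=[]
    for n,px,fr,x,y,z in C:
        if fr: y=y+p[3]
        a=p[2];q=[p[0]+np.cos(a)*x-np.sin(a)*y,p[1]+np.sin(a)*x+np.cos(a)*y,z]
        u,v=proj(n,q);r+=[u-px[0],v-px[1]]
    return r
s=least_squares(f,[.499,-.1285,-.013,-.075],loss="soft_l1");print(s.x)
for c,e in zip(C,np.array(f(s.x)).reshape(-1,2)): print(c[0],c[2:],e.round(1))
def W(p,x,y,z):
    a=p[2];return np.r_[p[0]+np.cos(a)*x-np.sin(a)*y,p[1]+np.sin(a)*x+np.cos(a)*y,z].round(4)
p=s.x;print("handle",W(p,0,p[3]-.07,.09),"grip now",W(p,-.0055,p[3]+.048,.119),"home handle",W(p,0,.055-.07,.09),"home grip",W(p,-.0055,.103,.119))
E
python3 fit.py
```

```text
[ 0.49990064 -0.11569227 -0.01597308 -0.09368839]
top (1, 0.033, -0.088, 0.038) [0.7 1.1]
top (1, -0.033, -0.088, 0.038) [1. 0.]
top (1, 0.033, 0.088, 0.038) [-0.5  0.4]
top (1, -0.033, 0.088, 0.038) [-0.7 -1.1]
top (1, 0, -0.07, 0.108) [0.3 0.2]
top (1, 0.025, 0.048, 0.139) [-0.2  0. ]
top (1, -0.025, 0.048, 0.136) [-0.4  0.1]
side (1, 0, -0.07, 0.108) [ 0.1 -0.6]
side (1, 0.033, 0.088, 0.038) [1.2 0.4]
side (1, -0.033, 0.088, 0.038) [-1.  0.]
top (0, 0.056, 0.21, 0.03) [-6.4 -2.8]
top (0, 0.056, -0.21, 0.03) [-3.3 -2.1]
side (0, 0.056, -0.21, 0.03) [-1.2  0. ]
side (0, -0.056, -0.21, 0.03) [1.5 0.7]
side (0, 0.056, 0.21, 0.03) [-0.6 -3.4]
side (0, -0.056, 0.21, 0.03) [ 2.4 -2.6]
handle [ 0.4973 -0.2794  0.09  ] grip now [ 0.4937 -0.1613  0.119 ] home handle [ 0.4997 -0.1307  0.09  ] home grip [ 0.496  -0.0126  0.119 ]
```

```bash
python3 - <<'E'
from h import *
for n,(u0,u1,v0,v1) in (("top",(230,275,175,205)),("side",(290,335,280,330))):
    D=np.load(n+"0.npy")
    P=np.array([dep(n,u,v,D[v,u]) for u in range(u0,u1) for v in range(v0,v1)])
    k=(P[:,2]>.012)&(P[:,0]>.555)&(P[:,0]<.6)&(P[:,2]<.2)&(abs(P[:,1]+.07)<.06);q=P[k]
    print(n,k.sum(),np.percentile(q,[1,10,50,90,99],axis=0).round(4))
    # rail ends: lips z~.03
E
python3 - <<'E'
import sys;sys.path.insert(0,'.')
import os;os.chdir('.')
from h import *
for n,(u0,u1,v0,v1) in (("top",(170,380,190,255)),("side",(300,400,205,395))):
    D=np.load(n+"0.npy")
    P=np.array([dep(n,u,v,D[v,u]) for u in range(u0,u1) for v in range(v0,v1)])
    k=(abs(P[:,2]-.03)<.005)&(P[:,0]>.43)&(P[:,0]<.57)&((P[:,1]<-.3)|(P[:,1]>.0)|True)
    # exclude housing
    k&=~((P[:,0]>.553)&(P[:,1]>-.12)&(P[:,1]<-.02))
    q=P[k];print(n,cv2.minAreaRect(q[:,:2].astype(np.float32)),np.percentile(q,[.1,99.9],axis=0).round(4))
E
```

```text
top 260 [[ 0.5572 -0.1206  0.0124]
 [ 0.5596 -0.0864  0.0218]
 [ 0.574  -0.0725  0.0296]
 [ 0.5907 -0.058   0.0327]
 [ 0.5986 -0.0547  0.0344]]
side 404 [[ 0.5558 -0.085   0.0131]
 [ 0.5612 -0.0789  0.0174]
 [ 0.5758 -0.062   0.0284]
 [ 0.5925 -0.0523  0.0304]
 [ 0.5998 -0.0508  0.0318]]
top ((0.5092512965202332, -0.12391774356365204), (0.4095820188522339, 0.12394343316555023), 89.32899475097656) [[ 0.446  -0.3283  0.025 ]
 [ 0.5523  0.0808  0.035 ]]
side ((0.49882951378822327, -0.12219275534152985), (0.4111057221889496, 0.10215107351541519), 89.1631088256836) [[ 0.4459 -0.327   0.025 ]
 [ 0.5528  0.0831  0.0349]]
```

```bash
python3 - <<'E'
from h import *
import plant
print([x for x in dir(plant) if not x.startswith('_')])
try: print("tips",plant.tips_ahead)
except Exception as e: print(e)
s=read_state();M=R.from_rotvec(s["orientation"]).as_matrix();print(M.round(3),s["t"])
print("yaw of tool x",np.arctan2(M[1,0],M[0,0]))
E
```

```text
['IKError', 'camera_params', 'close_job', 'read_camera', 'read_state', 'tips_ahead']
tips 0.011
[[ 0.237 -0.971 -0.   ]
 [-0.971 -0.237  0.002]
 [-0.002 -0.    -1.   ]] 0.1
yaw of tool x -1.3310314538216301
```

>>> play_rows(
  increments=[
    [[-2,-4,0,-0.13],[-4,-8,0,-0.26],[-6,-12,0,-0.39],[-8,-16,0,-0.52],[-10,-20,0,-0.65]],
  ],
  jaw=9.3,
)

```text
t: 0.6
tool_pos: [0.3139, -0.4362, 0.2285]
orientation: [-2.962, 1.041, 0.002]
force: [-0.4, -0.3, 0.4]
opening: 0.0926
```

```bash
cat > mv.py <<'E'
from h import *
import sys
t=np.array([float(x) for x in sys.argv[1:4]]);yaw=float(sys.argv[4]) if len(sys.argv)>4 else -.015
s=read_state();M=R.from_rotvec(s["orientation"]).as_matrix()
d=M.T@(t-s["tool_pos"])*100
cy=np.arctan2(M[1,0],M[0,0]);w=(yaw-cy+np.pi)%(2*np.pi)-np.pi
print("t",round(s["t"],2),"pos",s["tool_pos"].round(4),"yaw",cy.round(3),"tilt",M[2,:2].round(4),"F",s["force"].round(2),"op",s["opening"].round(4))
print("shift cm",d.round(2),"turn",round(-w,3),"dist mm",np.linalg.norm(d)*10)
E
python3 mv.py .4973 -.2794 .20
```

```text
Traceback (most recent call last):
  File "mv.py", line 7, in <module>
    print("t",round(s["t"],2),"pos",s["tool_pos"].round(4),"yaw",cy.round(3),"tilt",M[2,:2].round(4),"F",s["force"].round(2),"op",s["opening"].round(4))
                                                                                                                                  ^^^^^^^^^^^^^^^^^^
AttributeError: 'float' object has no attribute 'round'
```

```bash
sed -i 's/s\["opening"\].round(4)/round(s["opening"],4)/' mv.py; python3 mv.py .4973 -.2794 .20
```

```text
t 0.6 pos [ 0.3139 -0.4362  0.2285] yaw -0.676 tilt [-0.0018 -0.0014] F [-0.38 -0.34  0.41] op 0.0926
shift cm [  4.5  -23.7    2.87] turn -0.661 dist mm 242.92205047956162
```

>>> play_rows(
  increments=[
    [[0.9,-4.7,0.6,-0.13],[1.8,-9.5,1.2,-0.26],[2.7,-14.2,1.8,-0.39],[3.6,-19,2.4,-0.53],[4.5,-23.7,2.9,-0.66]],
  ],
)

```text
t: 1.1
tool_pos: [0.4983, -0.2775, 0.199]
orientation: [-3.139, 0.016, 0.002]
force: [1.4, -1.1, -0.3]
opening: 0.0927
```

```bash
python3 mv.py .4973 -.2794 .082;python3 - <<'E'
from h import *
p,d=read_camera("side");crop(p,250,120,450,320,3,"pics/s1.png")
E
```

```text
t 1.1 pos [ 0.4983 -0.2775  0.199 ] yaw -0.01 tilt [-0.0011 -0.0025] F [ 1.4  -1.09 -0.26] op 0.0927
shift cm [-0.08  0.22 11.7 ] turn 0.005 dist mm 117.03229833230067
```

View pics/s1.png

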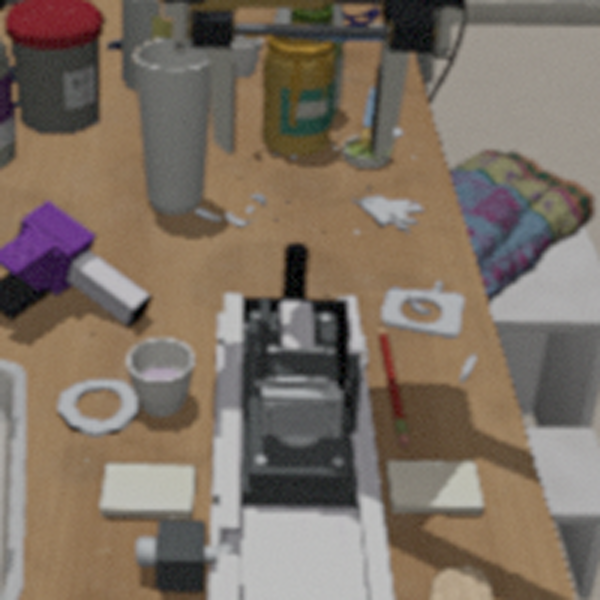

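The handle at (296,245–298) lies between the fingers at x≈225 and 388, and the beaker is well behind them. I'll go down now.

>>> play_rows(
  increments=[
    [[-0.1,0.2,4,0],[-0.1,0.2,8,0],[-0.1,0.2,10.7,0],[-0.1,0.2,11.7,0],[-0.1,0.2,11.7,0]],
  ],
)

```text
t: 1.65
tool_pos: [0.5003, -0.2727, 0.0792]
orientation: [-3.133, -0.002, 0.004]
force: [1.1, 0.7, 0.1]
opening: 0.0931
```

```bash
python3 mv.py .4973 -.2794 .082;python3 - <<'E'
from h import *
p,d=read_camera("side");crop(p,300,150,420,270,5,"pics/s2.png")
p,d=read_camera("top");crop(p,250,150,400,260,5,"pics/t2.png")
E
```

```text
t 1.65 pos [ 0.5003 -0.2727  0.0792] yaw 0.001 tilt [-0.0024 -0.0083] F [1.08 0.65 0.1 ] op 0.0931
shift cm [-0.3   0.67 -0.29] turn 0.016 dist mm 7.885127726612824
```

View pics/s2.png

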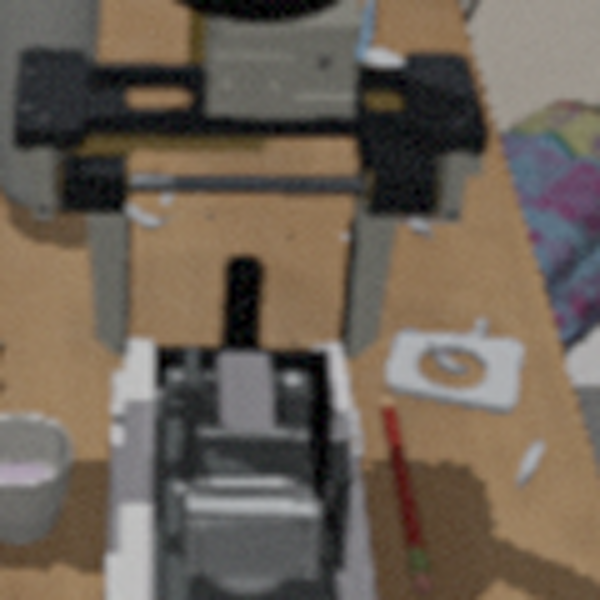

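View pics/t2.png

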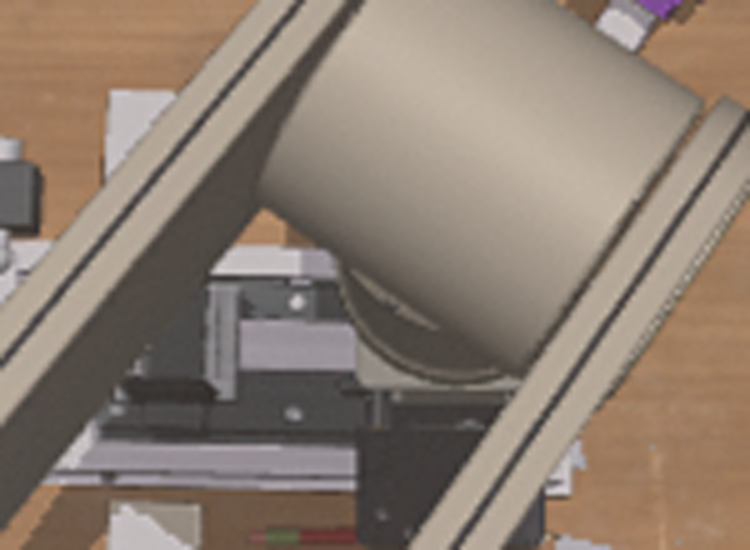

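>>> play_rows(
  increments=[
    [[-0.3,0.7,-0.3,0.015],[-0.3,0.7,-0.3,0.015]],
  ],
)

```text
t: 1.95
tool_pos: [0.5005, -0.2832, 0.0883]
orientation: [-3.139, 0.024, -0.009]
force: [0.7, -1.1, 0.4]
opening: 0.0931
```

```bash
python3 mv.py .4973 -.2794 .082
```

```text
t 1.95 pos [ 0.5005 -0.2832  0.0883] yaw -0.015 tilt [ 0.0058 -0.0023] F [ 0.71 -1.11  0.39] op 0.0931
shift cm [-0.33 -0.38  0.63] turn -0.0 dist mm 8.0031027237931
```

>>> play_rows(
  increments=[
    [[-0.2,-0.2,0.3,0],[-0.3,-0.4,0.6,0],[-0.3,-0.4,0.6,0],[-0.3,-0.4,0.6,0],[-0.3,-0.4,0.6,0]],
  ],
)

```text
t: 2.45
tool_pos: [0.4975, -0.279, 0.0821]
orientation: [-3.139, 0.024, -0.009]
force: [-0.0, -0.7, -0.7]
opening: 0.093
```

```bash
python3 mv.py .4973 -.2794 .082
```

```text
t 2.45 pos [ 0.4975 -0.279   0.0821] yaw -0.015 tilt [ 0.0055 -0.0025] F [-0.04 -0.67 -0.73] op 0.093
shift cm [-0.02  0.04  0.01] turn -0.0 dist mm 0.4653329538341512
```

>>> play_rows(
  increments=[
    [[0,0,0,0],[0,0,0,0],[0,0,0,0],[0,0,0,0],[0,0,0,0]],
  ],
  jaw=0.5,
  squeeze=15,
)

```text
t: 2.95
tool_pos: [0.4975, -0.279, 0.0822]
orientation: [-3.139, 0.024, -0.009]
force: [0.0, -0.4, -0.6]
opening: 0.0577
```

```bash
python3 mv.py .4973 -.2794 .082
```

```text
t 2.95 pos [ 0.4975 -0.279   0.0822] yaw -0.015 tilt [ 0.0056 -0.0025] F [ 0.03 -0.4  -0.6 ] op 0.0577
shift cm [-0.02  0.04  0.02] turn -0.0 dist mm 0.48485273958679775
```

>>> play_rows(
  increments=[
    [[0,0,0,0],[0,0,0,0],[0,0,0,0],[0,0,0,0],[0,0,0,0]],
  ],
)

```text
t: 3.45
tool_pos: [0.4975, -0.279, 0.0821]
orientation: [-3.139, 0.024, -0.009]
force: [0.6, -0.3, 0.1]
opening: 0.0176
```

>>> play_rows(
  increments=[
    [[0,0,0,0],[0,0,0,0]],
  ],
)

```text
t: 3.65
tool_pos: [0.4975, -0.279, 0.0822]
orientation: [-3.139, 0.024, -0.009]
force: [0.5, -0.2, 0.3]
opening: 0.0181
```

>>> play_rows(
  increments=[
    [[0,-1.5,0,0],[0,-4,0,0],[0,-7,0,0],[0,-9.5,0,0],[0,-11,0,0]],
  ],
)

```text
t: 4.15
tool_pos: [0.4984, -0.1673, 0.0821]
orientation: [-3.139, 0.022, -0.006]
force: [-2.8, -3.4, -1.0]
opening: 0.0182
```

>>> play_rows(
  increments=[
    [[0,0,0,0]],
  ],
)

```text
t: 4.25
tool_pos: [0.4983, -0.1653, 0.0821]
orientation: [-3.138, 0.019, -0.006]
force: [-1.6, 1.8, 1.1]
opening: 0.018
```

```bash
python3 mv.py .4995 -.138 .082;python3 - <<'E'
from h import *
p,d=read_camera("side");crop(p,280,190,430,390,3,"pics/s3.png")
E
```

```text
t 4.25 pos [ 0.4983 -0.1653  0.0821] yaw -0.012 tilt [ 0.0037 -0.0035] F [-1.65  1.81  1.08] op 0.018
shift cm [ 0.09 -2.73  0.02] turn 0.003 dist mm 27.32417537738108
```

View pics/s3.png

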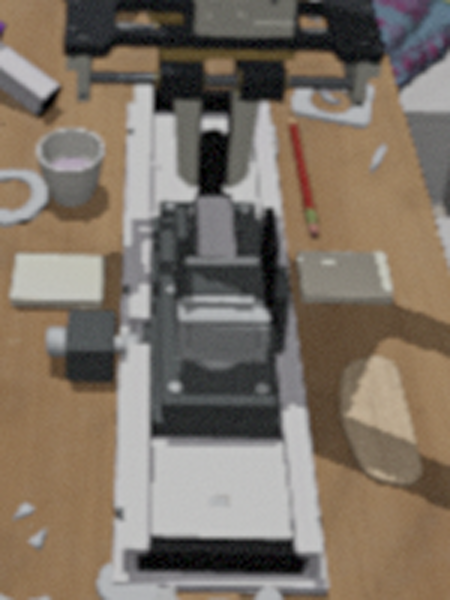

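>>> play_rows(
  increments=[
    [[0,-0.8,0,0],[0,-1.5,0,0],[0,-1.8,0,0],[0,-1.8,0,0]],
  ],
)

```text
t: 4.7
tool_pos: [0.4985, -0.1474, 0.0821]
orientation: [-3.137, 0.019, -0.005]
force: [-2.3, 1.3, 1.4]
opening: 0.0177
```

>>> play_rows(
  increments=[
    [[0,-0.2,0,0],[0,-0.2,0,0]],
  ],
)

```text
t: 4.9
tool_pos: [0.4985, -0.1452, 0.0821]
orientation: [-3.137, 0.019, -0.005]
force: [-2.3, 1.3, 0.8]
opening: 0.0177
```

>>> play_rows(
  increments=[
    [[0,-0.2,0,0],[0,-0.2,0,0]],
  ],
)

```text
t: 5.1
tool_pos: [0.4987, -0.1427, 0.0821]
orientation: [-3.136, 0.019, -0.006]
force: [-1.5, 3.0, 0.9]
opening: 0.0177
```

>>> play_rows(
  increments=[
    [[0,-0.2,0,0],[0,-0.2,0,0]],
  ],
)

```text
t: 5.3
tool_pos: [0.4989, -0.1405, 0.0821]
orientation: [-3.136, 0.019, -0.007]
force: [0.2, 1.2, -0.3]
opening: 0.0176
```

>>> play_rows(
  increments=[
    [[0,-0.15,0,0],[0,-0.15,0,0]],
  ],
)

```text
t: 5.5
tool_pos: [0.4989, -0.1392, 0.0821]
orientation: [-3.137, 0.019, -0.006]
force: [-0.3, -2.4, -0.7]
opening: 0.0179
```

>>> play_rows(
  increments=[
    [[0,-0.15,0,0],[0,-0.15,0,0]],
  ],
)

```text
t: 5.7
tool_pos: [0.4986, -0.1381, 0.0821]
orientation: [-3.137, 0.019, -0.006]
force: [-3.7, -2.4, -0.1]
opening: 0.0179
```

```bash
python3 mv.py .4995 -.138 .082;python3 - <<'E'
from h import *
p,d=read_camera("side");crop(p,290,225,390,325,6,"pics/s4.png");np.save("s4.npy",d);cv2.imwrite("pics/s4full.png",p)
p,d=read_camera("top");crop(p,200,160,330,260,6,"pics/t4.png")
E
```

```text
t 5.7 pos [ 0.4986 -0.1381  0.0821] yaw -0.012 tilt [ 0.0036 -0.0042] F [-3.68 -2.45 -0.07] op 0.0179
shift cm [ 0.09 -0.01  0.01] turn 0.003 dist mm 0.8830174625955938
```

View pics/s4.png

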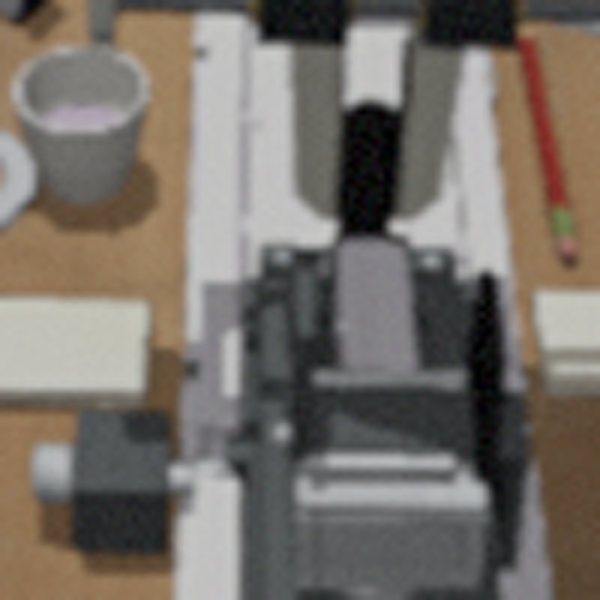

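View pics/t4.png

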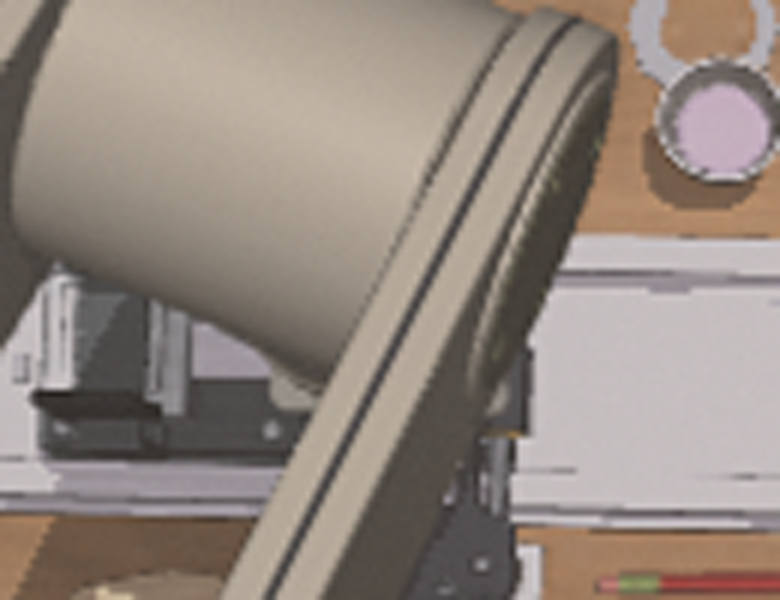

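>>> play_rows(
  increments=[
    [[0,0.1,0,0],[0,0.2,0,0],[0,0.2,0,0]],
  ],
)

```text
t: 6.1
tool_pos: [0.4989, -0.1398, 0.0821]
orientation: [-3.137, 0.019, -0.007]
force: [-0.6, 0.2, -0.2]
opening: 0.0178
```

>>> play_rows(
  increments=[
    [[0,0,0,0],[0,0,0,0],[0,0,0,0],[0,0,0,0]],
  ],
  jaw=5,
)

```text
t: 6.5
tool_pos: [0.499, -0.1398, 0.0823]
orientation: [-3.137, 0.019, -0.007]
force: [0.2, 0.1, 0.7]
opening: 0.0451
```

```bash
python3 mv.py .4995 -.138 .082;python3 - <<'E'
from h import *
p,d=read_camera("side");crop(p,290,225,390,325,6,"pics/s5.png");np.save("s5.npy",d);cv2.imwrite("pics/s5full.png",p)
E
```

```text
t 6.5 pos [ 0.499  -0.1398  0.0823] yaw -0.012 tilt [ 0.0045 -0.0048] F [0.22 0.07 0.71] op 0.0451
shift cm [ 0.04 -0.18  0.03] turn 0.003 dist mm 1.9062734331356168
```

View pics/s5.png

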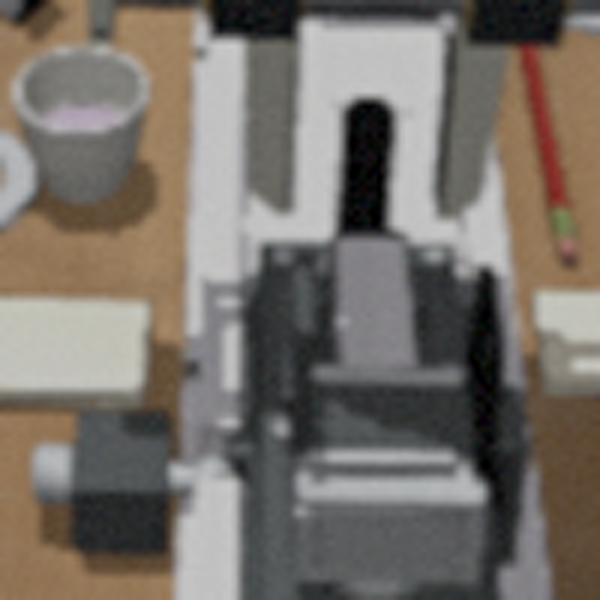

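>>> play_rows(
  increments=[
    [[0,0,-2,0],[0,0,-5,0],[0,0,-9,0],[0,0,-12,0],[0,0,-13,0]],
  ],
  jaw=9.3,
)

```text
t: 7.05
tool_pos: [0.5003, -0.1411, 0.2165]
orientation: [-3.139, 0.019, -0.016]
force: [0.4, 0.2, 0.1]
opening: 0.0851
```

>>> play_rows(
  increments=[
    [[0,3,0,0],[0,7,0,0],[0,11,0,0],[0,14,0,0],[0,15,0,0]],
  ],
)

```text
t: 7.55
tool_pos: [0.4974, -0.2936, 0.2145]
orientation: [-3.139, 0.023, -0.014]
force: [-0.1, 0.1, 0.1]
opening: 0.0928
```

```bash
python3 mv.py .4935 -.022 .20;python3 - <<'E'
from h import *
p,d=read_camera("side");crop(p,290,200,390,325,4.5,"pics/s6.png");np.save("s6.npy",d);cv2.imwrite("pics/s6full.png",p)
p,d=read_camera("top");crop(p,180,165,310,265,6,"pics/t6.png");np.save("t6.npy",d)
E
```

```text
t 7.55 pos [ 0.4974 -0.2936  0.2145] yaw -0.015 tilt [ 0.0086 -0.003 ] F [-0.08  0.07  0.05] op 0.0928
shift cm [ -0.81 -27.14   1.53] turn 0.0 dist mm 271.9992494135305
```

View pics/s6.png

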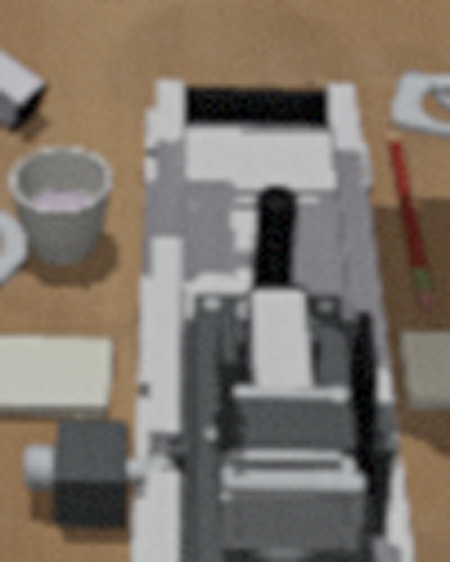

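View pics/t6.png

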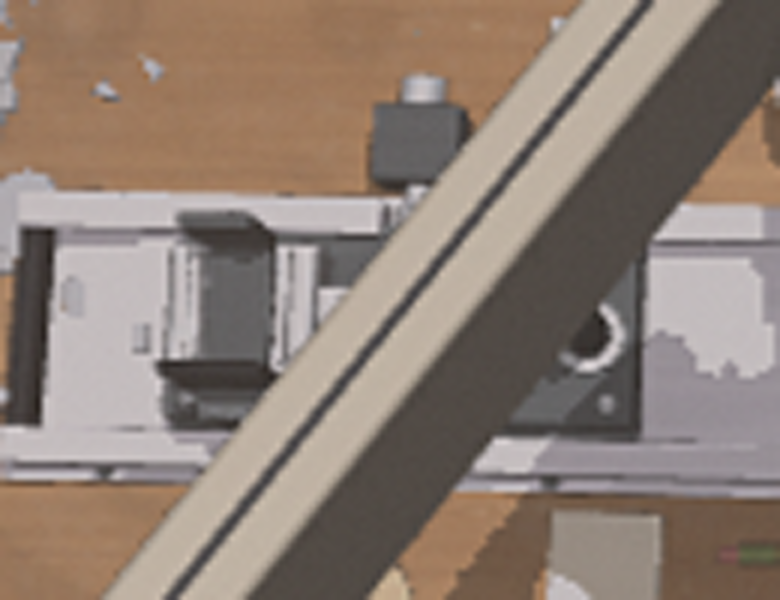

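```bash
cat > c.py <<'E'
from h import *
a=-.0146;c0=np.array([.4995,-.123])
def loc(P):
    d=P[:,:2]-c0;return np.c_[np.cos(a)*d[:,0]+np.sin(a)*d[:,1],-np.sin(a)*d[:,0]+np.cos(a)*d[:,1],P[:,2]]
for n,f,(u0,u1,v0,v1) in (("top","t6.npy",(178,310,170,260)),("side","s6.npy",(285,400,205,398)),("top","top0.npy",(178,375,170,260)),("side","side0.npy",(285,400,205,398))):
    D=np.load(f);P=loc(np.array([dep(n,u,v,D[v,u]) for u in range(u0,u1) for v in range(v0,v1)]))
    H=P[(P[:,0]>.061)&(P[:,0]<.087)&(P[:,2]>.027)&(P[:,2]<.04)&(abs(P[:,1]-.055)<.04)]
    print(n,f,"housing y",np.percentile(H[:,1],[2,50,98]).round(4),len(H))
    K=P[(abs(P[:,0])<.03)&(P[:,2]>.0345)&(P[:,2]<.043)]
    print("  deck y",np.percentile(K[:,1],[1,99]).round(4),"mid",np.percentile(K[:,1],[1,99]).mean().round(4),len(K))
    K=P[(abs(P[:,0])<.012)&(P[:,2]>.103)&(P[:,2]<.115)]
    if len(K): print("  handle top",K.mean(0).round(4),len(K))
    K=P[(abs(P[:,0])<.035)&(P[:,2]>.132)&(P[:,2]<.143)]
    for s in(-1,1):
        q=K[K[:,0]*s>0]
        if len(q):print("  plate",s,q.mean(0).round(4),np.ptp(q[:,1]).round(4),len(q))
    K=P[(abs(P[:,0])<.03)&(P[:,2]>.088)&(P[:,2]<.1)]
    print("  boxtop",K.mean(0).round(4),K.min(0).round(4),K.max(0).round(4))
E
python3 c.py
```

```text
top t6.npy housing y [0.0372 0.0536 0.069 ] 151
  deck y [-0.0338  0.1412] mid 0.0537 261
  handle top [-0.0064 -0.0226  0.107 ] 3
  plate -1 [-0.0276  0.1005  0.1361] 0.0343 52
  plate 1 [0.0221 0.1015 0.1382] 0.025 49
  boxtop [0.0009 0.0995 0.0944] [-0.0218 -0.0251  0.0881] [0.0229 0.127  0.0997]
side s6.npy housing y [0.0386 0.0565 0.0723] 204
  deck y [-0.0314  0.1436] mid 0.0561 890
  handle top [-0.0006 -0.0129  0.1065] 55
  plate -1 [-0.0273  0.1049  0.1351] 0.0367 62
  plate 1 [0.0228 0.1058 0.1376] 0.0267 56
  boxtop [-0.0025  0.1012  0.0937] [-0.0299 -0.0152  0.088 ] [0.0254 0.1294 0.1   ]
top top0.npy housing y [0.0371 0.0533 0.0693] 162
  deck y [-0.1713  0.0018] mid -0.0847 962
  handle top [-0.0012 -0.1549  0.108 ] 57
  plate -1 [-0.0263 -0.0384  0.1362] 0.0343 51
  plate 1 [ 0.0239 -0.0383  0.138 ] 0.0246 42
  boxtop [ 0.0001 -0.039   0.0943] [-0.03   -0.1626  0.088 ] [ 0.0238 -0.012   0.1   ]
side side0.npy housing y [0.0391 0.0563 0.0724] 204
  deck y [-0.1678  0.0045] mid -0.0817 566
  handle top [-0.0016 -0.146   0.105 ] 8
  plate -1 [-0.0253 -0.0342  0.1347] 0.0347 40
  plate 1 [ 0.0245 -0.0333  0.1374] 0.0244 37
  boxtop [-0.0009 -0.0387  0.0937] [-0.0298 -0.1522  0.0881] [ 0.0259 -0.0091  0.0999]
```

Depth from both cameras puts the carrier's middle within 0.5 mm of the housing's middle, so it is seated. The next move is over the coupler.

>>> play_rows(
  increments=[
    [[-0.1,-3,0,0],[-0.2,-7.5,0,0],[-0.3,-12,0,0],[-0.4,-16.5,0,0],[-0.5,-20,0,0]],
  ],
)

```text
t: 8.15
tool_pos: [0.4948, -0.0879, 0.215]
orientation: [-3.137, 0.019, -0.013]
force: [0.8, 0.1, -0.1]
opening: 0.0931
```

>>> play_rows(
  increments=[
    [[0,0,0,0],[0,0,0,0]],
  ],
)

```text
t: 8.35
tool_pos: [0.4945, -0.086, 0.2148]
orientation: [-3.136, 0.014, -0.013]
force: [-0.2, -0.1, -0.1]
opening: 0.093
```

```bash
python3 mv.py .494 -.021 .18 -.012
```

```text
t 8.35 pos [ 0.4945 -0.086   0.2148] yaw -0.009 tilt [ 0.0082 -0.0051] F [-0.21 -0.13 -0.14] op 0.093
shift cm [-0.14 -6.48  3.51] turn 0.003 dist mm 73.71771481487887
```

>>> play_rows(
  increments=[
    [[-0.1,-2,1,0.003],[-0.1,-4.5,2.2,0.003],[-0.1,-6,3.2,0.003],[-0.1,-6.5,3.5,0.003],[-0.1,-6.5,3.5,0.003]],
  ],
)

```text
t: 8.85
tool_pos: [0.494, -0.0211, 0.1795]
orientation: [-3.137, 0.018, -0.011]
force: [0.0, 0.0, -0.4]
opening: 0.0932
```

```bash
python3 mv.py .494 -.021 .113 -.012;python3 - <<'E'
from h import *
p,d=read_camera("side");crop(p,290,170,410,320,4,"pics/s7.png");cv2.imwrite("pics/s7full.png",p)
E
```

```text
t 8.85 pos [ 0.494  -0.0211  0.1795] yaw -0.011 tilt [ 0.0069 -0.005 ] F [ 0.02  0.02 -0.42] op 0.0932
shift cm [-0.05  0.03  6.65] turn 0.001 dist mm 66.5198749250436
```

View pics/s7.png

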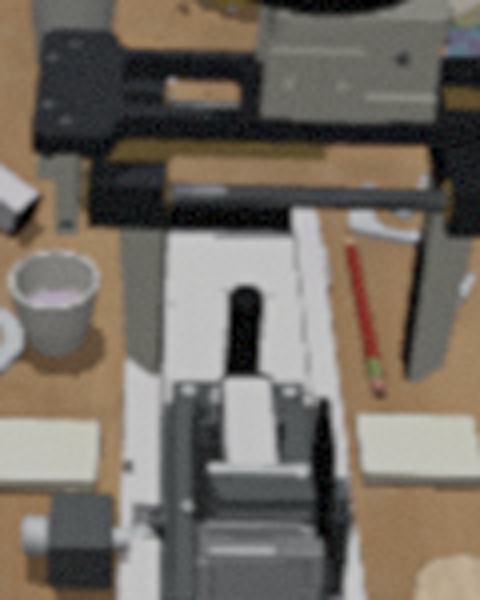

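>>> play_rows(
  increments=[
    [[0,0,1.5,0],[0,0,3.5,0],[0,0,5.3,0],[0,0,6.4,0],[0,0,6.65,0]],
  ],
)

```text
t: 9.4
tool_pos: [0.4938, -0.0217, 0.1118]
orientation: [-3.137, 0.02, -0.008]
force: [-0.3, 0.1, -0.6]
opening: 0.0929
```

>>> play_rows(
  increments=[
    [[0,0,0,0],[0,0,0,0]],
  ],
)

```text
t: 9.6
tool_pos: [0.4942, -0.022, 0.1123]
orientation: [-3.137, 0.02, -0.009]
force: [-0.6, -0.4, 0.1]
opening: 0.093
```

```bash
python3 mv.py .494 -.021 .113 -.012;python3 - <<'E'
from h import *
p,d=read_camera("side");crop(p,300,190,400,310,5,"pics/s8.png");cv2.imwrite("pics/s8full.png",p);np.save("s8.npy",d)
p,d=read_camera("top");crop(p,170,150,330,260,5,"pics/t8.png")
E
```

```text
t 9.6 pos [ 0.4942 -0.022   0.1123] yaw -0.013 tilt [ 0.0058 -0.0048] F [-0.6  -0.38  0.15] op 0.093
shift cm [-0.02 -0.1  -0.07] turn -0.001 dist mm 1.2272774233510806
```

View pics/s8.png

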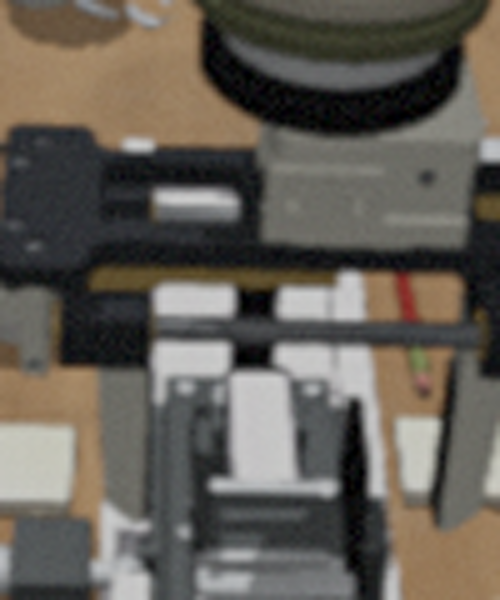

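View pics/t8.png

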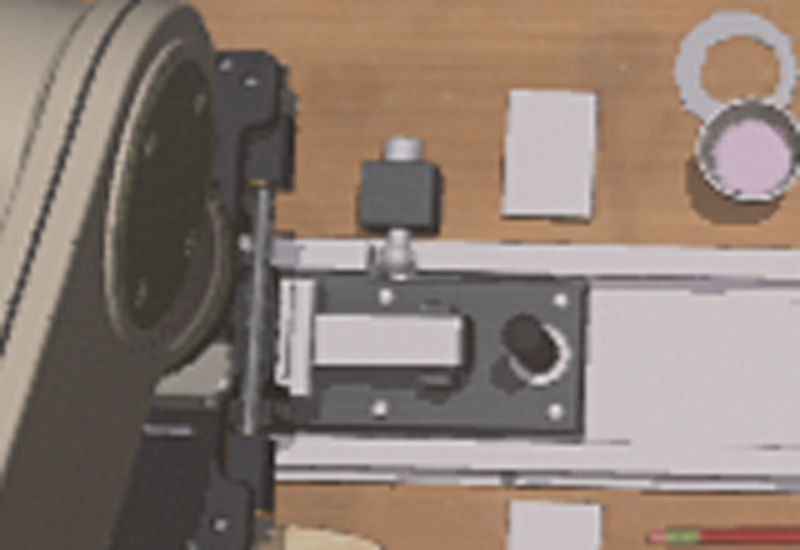

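>>> play_rows(
  increments=[
    [[0,0,0,0],[0,0,0,0],[0,0,0,0],[0,0,0,0],[0,0,0,0]],
  ],
  jaw=3.5,
  squeeze=25,
)

```text
t: 10.2
tool_pos: [0.4953, -0.0219, 0.1132]
orientation: [-3.137, 0.02, -0.014]
force: [3.6, 1.0, 1.8]
opening: 0.0581
```

>>> play_rows(
  increments=[
    [[0,0,0,0],[0,0,0,0],[0,0,0,0],[0,0,0,0],[0,0,0,0]],
  ],
)

```text
t: 10.7
tool_pos: [0.4948, -0.0216, 0.1135]
orientation: [-3.137, 0.02, -0.012]
force: [-3.7, 2.0, 5.6]
opening: 0.0445
```

```bash
python3 mv.py .494 -.021 .113 -.012
```

```text
t 10.7 pos [ 0.4948 -0.0216  0.1135] yaw -0.012 tilt [ 0.0075 -0.005 ] F [-3.72  2.04  5.55] op 0.0445
shift cm [-0.08 -0.06  0.05] turn -0.0 dist mm 1.1445210331016353
```

>>> play_rows(
  increments=[
    [[0,0,-0.2,0],[0,0,-0.5,0],[0,0,-0.8,0],[0,0,-1,0],[0,0,-1,0]],
  ],
)

```text
t: 11.2
tool_pos: [0.4949, -0.0218, 0.1237]
orientation: [-3.137, 0.02, -0.012]
force: [-0.0, -0.5, -4.0]
opening: 0.0439
```

```bash
python3 mv.py .4948 -.0216 .2135 -.012;python3 - <<'E'
from h import *
p,d=read_camera("side");crop(p,300,190,400,310,5,"pics/s9.png");cv2.imwrite("pics/s9full.png",p)
E
```

```text
t 11.2 pos [ 0.4949 -0.0218  0.1237] yaw -0.013 tilt [ 0.0078 -0.0049] F [-0.03 -0.52 -3.98] op 0.0439
shift cm [ 0.06 -0.06 -8.98] turn -0.001 dist mm 89.77303742046442
```

View pics/s9.png

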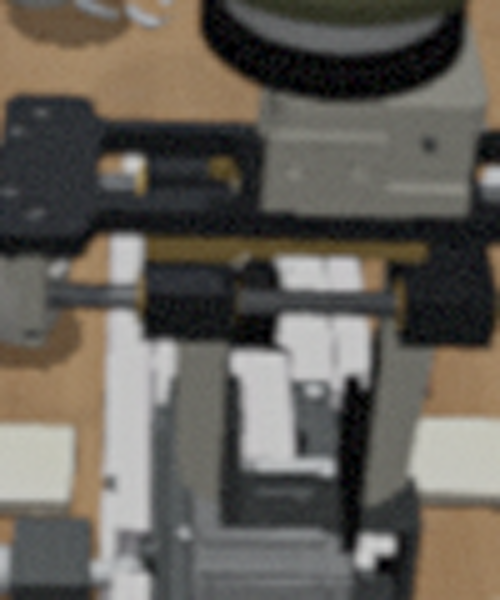

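>>> play_rows(
  increments=[
    [[0,0,-0.6,0],[0,0,-1.3,0],[0,0,-2,0],[0,0,-2.8,0],[0,0,-3,0]],
  ],
)

```text
t: 11.75
tool_pos: [0.4955, -0.022, 0.1552]
orientation: [-3.137, 0.02, -0.016]
force: [0.3, -0.5, -4.2]
opening: 0.0443
```

>>> play_rows(
  increments=[
    [[0,0,-0.8,0],[0,0,-2.2,0],[0,0,-3.6,0],[0,0,-4.8,0],[0,0,-5.6,0]],
  ],
)

```text
t: 12.25
tool_pos: [0.4956, -0.0224, 0.2133]
orientation: [-3.137, 0.02, -0.019]
force: [-0.0, 0.5, -3.0]
opening: 0.0443
```

>>> play_rows(
  increments=[
    [[0,0,-0.2,0],[0,0,-0.3,0],[0,0,-0.3,0],[0,0,-0.3,0],[0,0,-0.3,0]],
  ],
)

```text
t: 12.75
tool_pos: [0.4952, -0.0223, 0.2157]
orientation: [-3.137, 0.02, -0.017]
force: [-0.6, 0.4, -4.2]
opening: 0.0444
```

```bash
python3 mv.py .4948 -.0216 .2135 -.012;python3 - <<'E'
from h import *
p,d=read_camera("side");crop(p,260,100,420,310,2.8,"pics/s10.png");cv2.imwrite("pics/s10full.png",p);np.save("s6.npy",d)
p,d=read_camera("top");cv2.imwrite("pics/t10.png",p);np.save("t6.npy",d)
E
python3 c.py | head -8
```

```text
t 12.75 pos [ 0.4952 -0.0223  0.2157] yaw -0.012 tilt [ 0.011  -0.0045] F [-0.57  0.45 -4.17] op 0.0444
shift cm [-0.04 -0.07  0.22] turn -0.0 dist mm 2.3055443596928633
top t6.npy housing y [0.0372 0.0527 0.0695] 152
  deck y [-0.0328  0.1136] mid 0.0404 1016
  handle top [-0.0023 -0.016   0.1083] 55
  boxtop [-0.0078 -0.0207  0.0935] [-0.0106 -0.0239  0.0888] [-0.0054 -0.0145  0.0995]
side s6.npy housing y [0.0387 0.0565 0.0721] 206
  deck y [-0.0243  0.1437] mid 0.0597 1477c.py:18: RuntimeWarning: Mean of empty slice.
  print("  boxtop",K.mean(0).round(4),K.min(0).round(4),K.max(0).round(4))
  ret = um.true_divide(
Traceback (most recent call last):
  File "c.py", line 18, in <module>
    print("  boxtop",K.mean(0).round(4),K.min(0).round(4),K.max(0).round(4))
                                        ~~~~~^^^
ValueError: zero-size array to reduction operation minimum which has no identity
```

View pics/s10.png

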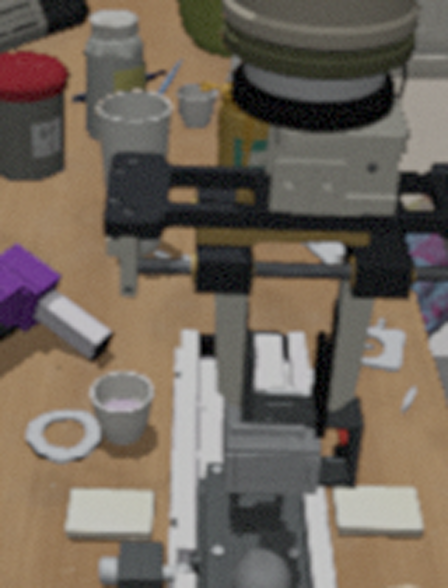

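View pics/t10.png

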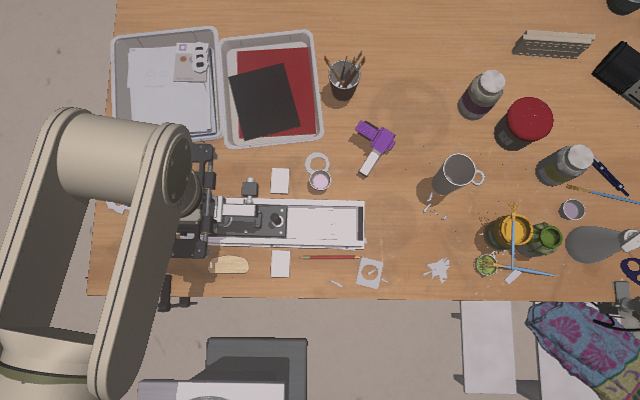

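```bash
python3 - <<'E'
from h import *
D=np.load("s6.npy")
P=np.array([dep("side",u,v,D[v,u]) for u in range(335,385) for v in range(205,275)])
q=P[(P[:,2]>.15)&(P[:,2]<.215)&(abs(P[:,0]-.5)<.06)]
for lo in np.arange(-.15,.02,.01):
    k=q[(q[:,1]>lo)&(q[:,1]<lo+.01)]
    if len(k): print(round(lo,2),len(k),"zmax",k[:,2].max().round(4),"med",np.median(k[:,2]).round(4),k[:,0].min().round(3),k[:,0].max().round(3))
k=q[(q[:,1]<-.06)]
A=np.c_[k[:,:2],np.ones(len(k))];m=abs(k[:,2]-np.median(k[:,2]))<.006
print("tail slopes",np.linalg.lstsq(A[m],k[m,2],rcond=None)[0])
E
python3 mv.py .4948 -.0216 .2135 -.012
```

```text
-0.12 9 zmax 0.1844 med 0.184 0.491 0.503
-0.11 31 zmax 0.1848 med 0.1836 0.489 0.503
-0.1 31 zmax 0.1848 med 0.1836 0.489 0.504
-0.09 36 zmax 0.1853 med 0.1836 0.489 0.504
-0.08 37 zmax 0.1855 med 0.1838 0.49 0.505
-0.07 42 zmax 0.1848 med 0.1835 0.489 0.505
-0.06 17 zmax 0.1848 med 0.1837 0.489 0.506
-0.05 6 zmax 0.1929 med 0.1915 0.478 0.482
-0.04 65 zmax 0.2139 med 0.1975 0.456 0.526
-0.03 176 zmax 0.2111 med 0.1971 0.456 0.526
-0.02 296 zmax 0.2146 med 0.1977 0.456 0.53
-0.01 375 zmax 0.2148 med 0.1963 0.457 0.526
0.0 588 zmax 0.1938 med 0.1788 0.475 0.526
tail slopes [ 0.02381687 -0.00132649  0.17162928]
t 12.85 pos [ 0.4953 -0.0224  0.2159] yaw -0.012 tilt [ 0.0114 -0.0044] F [-1.44  0.67 -2.59] op 0.0444
shift cm [-0.05 -0.08  0.24] turn -0.0 dist mm 2.5543700771940916
```

>>> play_rows(
  increments=[
    [[0,0,0,0],[0,0,0,0],[0,0,0,0],[0,0,0,0],[0,0,0,0]],
  ],
)

```text
t: 13.35
tool_pos: [0.4953, -0.0224, 0.2159]
orientation: [-3.137, 0.02, -0.018]
force: [0.2, -1.3, -3.4]
opening: 0.0444
```

```bash
python3 mv.py .4948 -.0216 .2135 -.012; python3 -c "
from plant import *;s=read_state();print(abs(s['dq']).max(),s['opening'])"
```

```text
t 13.35 pos [ 0.4953 -0.0224  0.2159] yaw -0.012 tilt [ 0.0114 -0.0044] F [ 0.15 -1.35 -3.41] op 0.0444
shift cm [-0.05 -0.08  0.24] turn -0.0 dist mm 2.5877372456378946
0.0013380212176019052 0.04443625913015662
```

```bash
python3 -c "
from plant import *;print(close_job())"
```

```text
the job is handed in; nothing more can be done
None
```

I pushed the carrier by its handle into the station's detent with the latch shut, then let go of the handle. I then squeezed the latch plate, lifted the tongue straight up off the ball, and handed the job in at 13.4 s with the tongue still held there.

**Carrier:** With the handle released, both cameras' depth put its middle within about 0.5 mm of the detent housing's middle. After the lift, the deck ends still visible were within 1 mm of where they were before.

I felt no clear 5 N peak while pushing. The force only turned from a slight pull-in to a push-back, so the seating rests on that and the pictures.

**Latch and lift:**
- The fingers were 44.4 mm apart at the end (45 mm expected when fully squeezed).
- The tongue's tail rose from about 80 to 184 mm above the bench, so the lift was about 10.3 cm, and the tongue hung freely from the gripper.
- The tail was level along its length. Across it, the tool was tilted about 0.7°, and the noisier depth fit of the tail suggested about 1.4°.
- The arm was still.

**Other objects:** In the last pictures I saw nothing else on the bench moved, but I did not measure each object. The arm hid part of the left end.

One check failed: my carrier-measuring script crashed partway after the lift, because the arm hid part of the deck and the tongue was no longer there. That is why the final carrier check uses only the visible deck ends.

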